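# Hang the keyhole bracket on its screw

## Task

Pick up the light-grey keyhole bracket by its grip rib, feel its round hole over the head of the screw on the upright board until the plate is up against the board, then slide it down so that the slot locks fully home behind the head, and leave it hanging there upright. The height of the screw is not known exactly, so go gently: never push or knock the bracket hard against the screw or board, and leave the other things on the bench alone.

Things in the scene. Friction and masses are not known exactly. Their poses are not given: they have to be found in the camera images.
- bracket: Loose light-grey metal bracket, 0.3 kg, standing upright on its tray: plate 80 wide, 105 high, 6 thick; at its foot a tray, 22 high, reaching 66 in front of the plate's back; a grip rib on top. Origin: middle of the lower edge of the plate's flat BACK face; z up, y along the width, +x out of the back. Plate fills x -6..0, tray x -66..0, both y -40..40 mm.
- grip (a point): Point in the grip rib to hold the bracket by: bracket x -32, y 0, z 112 mm. The rib is 12 thick (along y), fills x -53..-3, z 95..125 mm, clear on both sides; it is the highest part. Axes as the bracket's.
- keyhole (a point): Centre of the keyhole's round hole, 21 mm in diameter, through the plate; the point lies on the plate's back face (bracket 0, 0, 60 mm). A slot 10 mm wide runs up from the hole and ends at bracket z 85. Axes as the bracket's.
- slot_end (a point): Where the screw's shank centre lies when the bracket is fully home (shank against the top of the slot): bracket 0, 0, 82 mm, on the plate's back face; 22 mm above the round hole's centre. Axes as the bracket's.
- board: Fixed upright board on a dark foot: two grey halves with a black vertical groove between them, 100 wide, 175 high, 14 thick; the foot is 10 high and sticks out 25 in front. Origin: on the bench, middle of the front face's lower edge; -x out of the front face (towards the robot), y along the width, z up. A plate pushed on stops 13 mm off it on the screw head, or goes flat on it if the head enters the hole.
- board_face (a point): Point on the board's front face, on the groove's centre line (y 0), 140 mm above the bench. Near it ONE steel screw stands firm, square to the face, at y 0: shank 6 mm in diameter, flat head (screw_c0: its centre) 16 in diameter, x -13..-9 mm. Its height was set by hand and is NOT measured: centre 115 to 160 mm above the bench; find it by looking or feel. Axes as the board's.
- sample_tin_0: Bystander, to be left alone: round aluminium tin with lid, 59 mm across, 38 high. Origin: centre of its underside.
- marker: Bystander, to be left alone: black felt marker lying flat, 131 x 16 mm. Origin: centre of its underside.
- spanner: Bystander, to be left alone: open-ended steel spanner lying flat, 198 x 32 x 8 mm. Origin: centre of its underside.
- sample_jar_0: Bystander, to be left alone: clear screw jar with grey sample and cream lid, 68 mm across, 104 high. Origin: centre of its underside.
- mortar_prism_1: Bystander, to be left alone: grey mortar prism, 40 x 160 x 40 mm. Origin: centre of its underside.
- wood_block: Bystander, to be left alone: wooden block, 40 x 110 x 28 mm. Origin: centre of its underside.

How it is judged:
On the way:
1. the screw head has gone through the round hole of the upright bracket, plate within about 3 mm of the board (x of screw_c0 in the frame of keyhole between -0.0135 and -0.0075 m and y of screw_c0 in the frame of keyhole between -0.005 and 0.005 m and z of screw_c0 in the frame of keyhole between -0.005 and 0.007 m), for 0.1 s.
At the end, for the whole second after the job is handed in: The bracket hangs on the screw, released and at rest: the shank within 2.5 mm of the top end of the slot (fully home) and within 3 mm of the slot's middle, the plate between the head and the board, flat against the board and upright within about 5 degrees (z of screw_c0 in the frame of slot_end between -0.0025 and 0.0025 m and y of screw_c0 in the frame of slot_end between -0.003 and 0.003 m and x of screw_c0 in the frame of slot_end between -0.0135 and -0.0075 m and angle between bracket's own z axis and vertical below 0.09 rad and angle between the x axis of bracket and the x axis of board, either way round below 0.09 rad and contact force between bracket and board above 1 N and contact force between bracket and the fingers below 0.1 N and linear speed of bracket below 0.02 m/s and angular speed of bracket below 0.15 rad/s); the robot touches nothing.
It fails at once if the bracket is pushed or knocked against the screw or board with more than 30 N (contact force between bracket and board above 30 N).
It fails at once if one of the bystanders is moved by more than 15 mm (distance of any of sample_tin_0, marker, spanner, sample_jar_0, mortar_prism_1, wood_block from where it was at the start of the episode above 0.015 m).
It also fails if it takes over 67 s, if anything falls off the work surface, if the arm or the gripper's body presses on something with over 40 N, if the wrist force passes 120 N, or if a joint passes its speed limit or range.

## Robot

A 6-joint arm with a two-finger parallel gripper is mounted at the origin on a cart in front of the work surface, level with it; the furniture and walls round the work are solid. World frame = base frame: x ahead of the robot, y to its left, z up, the work surface at z = 0. Lengths are in m, angles in rad, forces in N, time in s.
With the tool pointing down it reaches from about 0.275 to 0.85 m from the base axis. Payload 19 kg.
Tool frame: the origin (TCP) lies midway between the tips of the shut fingers; the grasp point (between the pads) lies 19 mm behind it; z points along the fingers, y is the line along which they close (so a half turn about z gives the same grasp; the last joint's range is limited). The gripper opens to 85 mm and grips with 20 to 120 N. Pads are 22 mm wide; open, the fingers measure 114 mm over their backs; the gripper's body (76 mm by 85 mm) begins 54 mm behind the grasp point. The pads swing forward as they close: fully open they stand 13 mm farther back than shut.
Start: joints at [-0.134, 0.15, 1.437, -0, 1.554, -0.134], TCP at [0.575, -0, 0.231] pointing down, gripper open.
Joint ranges: [-2.8, 2.8], [-0.68, 2.1], [0.12, 2.68], [-1.39, 4.53], [0.16, 2.79], [-2.81, 2.81]. Speed limits (rad/s): [1.89, 1.89, 2.22, 3.01, 3.01, 3.01].

## Interface

Orientations are given as a rotation vector (axis times angle).
In Python, from workcell import ctrl gives the robot as it stands.
- The arm moves only by the tool jog_arm, never from a script. Its argument "deltas" is a list of rows, each a list of 7 numbers: the shift along the world's x, y, z in m, then the turn, a rotation vector about the world's x, y, z in degrees, then the finger opening in m, from 0 to 0.0854. In form: [[dx, dy, dz, wx, wy, wz, gripper], ...]. A call has 1 to 20 rows; each row is the pose to reach, as a shift and turn from the pose commanded when the call began; what a row does not reach only later rows make up. A row lasts 1/8 s, in which the tool goes at most 62.5 mm and 10.7 degrees, less where a joint would pass 70% of its speed; a pose out of reach is approached as far as the arm can. A call with a gripper value outside its range is refused whole. The fingers move at their own pace and stop on an object; "squeeze" is the grip in N (left out, the last holds). Time passes only in rows, so rows that repeat a pose let the fingers close. It gives the time, the measured TCP pose, the force, the opening and the grip force at its end, in the units of the state.
- ctrl.observe(): the state, without advancing time (a new reading comes with each control period).
- ctrl.get_image(name): name is "scene" or "side" or "wrist"; returns a dict with "frame" (384x512x3 uint8, red, green, blue), "fovy" (degrees; the focal length in pixels is half the picture's height over the tangent of half this angle, whatever the lens; pixels are square), "cx", "cy" (the principal point, pixels), "R" (3x3) and "t" (3): a world point X has camera coordinates R X + t. Camera axes: x right, y down, z forward; pixel columns grow to the right and rows downward; lengths in m; the calibration is good to about 2 mm. A picture is of the moment at which its call begins. There is no depth.
- ctrl.hand_in(): hands the job in; it is judged then, once.
The state is a dict: "time": time; "joints": joint angles; "qd": joint speeds; "joint_efforts": joint torques, N m; "eef_pos": TCP position; "orientation": TCP orientation; "ft_force": force on the tool from outside, world axes, zero at the start; "moment": the same for the moment, N m; "gripper_width": opening from 0.0 (shut) to 1.0 (fully open); "grasp_force": force on a finger pad.
Only numpy, scipy, OpenCV 4.12 (cv2) and the standard library are available. Lean on these libraries where they do the work, as an engineer would, in place of code of your own. Each camera call takes 0.05 s, during which the arm holds its last target. There are 200 camera calls.

## Working session

There is one attempt and no reset: what is moved stays moved. The work goes in short steps, Python scripts to look and compute and a tool call to move; the robot and the scene stay as the last step left them, time stands still between calls to the robot, and variables do not carry over. Pictures are saved under pics/ and viewed, at most 10 in all, crops included, and the job is handed in when it is done.

Besides the shell and the picture viewer there is one more tool, called by a JSON object that holds its "method" and its "body", one argument or row to a line. jog_arm: Moves the arm, as the interface text tells. Its arguments: {"type":"object","properties":{"deltas":{"type":"array","items":{"type":"array","items":{"type":"number"}}},"squeeze":{"type":"number"}},"required":["deltas"]}

```bash
mkdir -p pics; cat > h.py <<'E'
import numpy as np, cv2, pickle
from workcell import ctrl
def grab(n,tag):
    d=ctrl.get_image(n); pickle.dump(d,open(f'pics/{tag}.pkl','wb'))
    cv2.imwrite(f'pics/{tag}.png',cv2.cvtColor(d['frame'],cv2.COLOR_RGB2BGR)); return d
def load(tag): return pickle.load(open(f'pics/{tag}.pkl','rb'))
def ray(d,u,v):
    f=d['frame'].shape[0]/2/np.tan(np.radians(d['fovy'])/2)
    R=np.array(d['R']);t=np.array(d['t']); c=-R.T@t
    r=R.T@np.array([(u-d['cx'])/f,(v-d['cy'])/f,1]); return c,r
def onplane(d,u,v,n,p):
    c,r=ray(d,u,v); n=np.array(n,float); return c+r*(n@(np.array(p)-c))/(n@r)
def onz(d,u,v,z): return onplane(d,u,v,[0,0,1],[0,0,z])
def two(d1,p1,d2,p2):
    c1,r1=ray(d1,*p1);c2,r2=ray(d2,*p2)
    s=np.linalg.lstsq(np.c_[r1,-r2],c2-c1,rcond=None)[0]
    a=c1+s[0]*r1;b=c2+s[1]*r2; return (a+b)/2,np.linalg.norm(a-b)
def proj(d,X):
    f=d['frame'].shape[0]/2/np.tan(np.radians(d['fovy'])/2)
    x=np.array(d['R'])@np.array(X)+np.array(d['t']); return d['cx']+f*x[0]/x[2], d['cy']+f*x[1]/x[2]
E
python3 - <<'E'
from h import *
ims=[]
for n in('scene','side','wrist'):
    d=grab(n,n+'0'); print(n,d['fovy'],-np.array(d['R']).T@d['t'],np.array(d['R'])[2])
    cv2.imwrite(f'pics/{n}0b.png',cv2.resize(cv2.imread(f'pics/{n}0.png'),(800,600),interpolation=cv2.INTER_CUBIC))
print(ctrl.observe())
E
```

```text
scene 56.491167192863465 [-0.16912861  0.72632663  0.60681511] [ 0.59888417 -0.67818171 -0.42591938]
side 55.43179134746461 [ 0.26839107 -1.3609059   0.91451957] [ 0.1514253   0.84587917 -0.51142821]
wrist 65.51193149427895 [0.5752501  0.08520948 0.37238934] [-0.001059   -0.32738852 -0.94488922]
{'time': 0.15, 'joints': array([-1.33992290e-01,  1.50839775e-01,  1.43782823e+00, -2.31365146e-06,
        1.55379931e+00, -1.34004381e-01]), 'qd': array([ 0.00034601, -0.00116836, -0.00262028,  0.0001097 ,  0.00062552,
       -0.00052169]), 'joint_efforts': array([ 2.28272773e-03, -7.13383126e+01, -5.71041870e+01, -3.10331814e-05,
        7.20541226e-03, -6.05664604e-05]), 'eef_pos': array([5.74822860e-01, 7.75962282e-06, 2.30859711e-01]), 'orientation': array([-2.22093707e+00, -2.22096402e+00,  8.35709923e-04]), 'ft_force': array([0.90204296, 0.38749651, 0.08559073]), 'moment': array([-0.00747631,  0.02321105, -0.04089695]), 'grasp_force': 0.0, 'gripper_width': 1.0026691436128503}
```

View pics/scene0b.png

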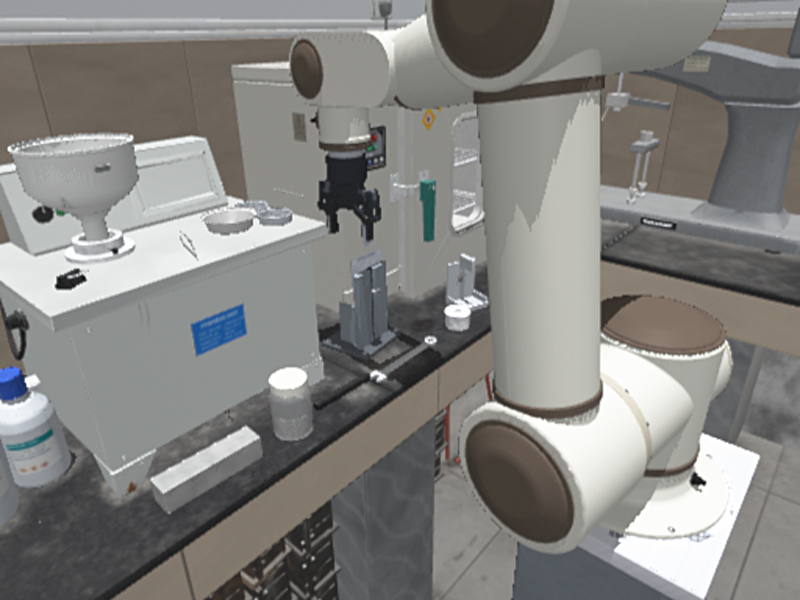

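View pics/side0b.png

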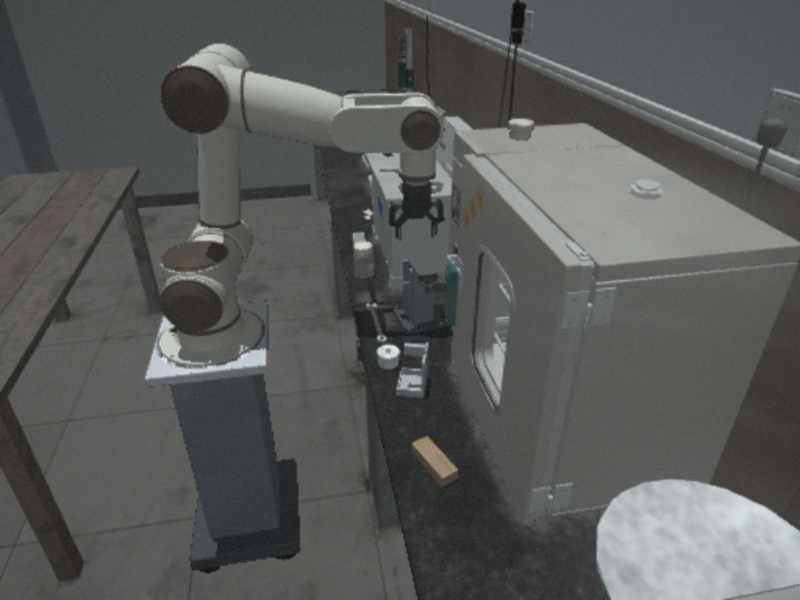

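The scene view shows the board at about (365,310) and the bracket at (465,285). The side view shows the board at about (425,295), the bracket at (412,370), the tin at (388,357) and the block at (435,460), all in 800x600 pixels. Next I'll view the wrist picture together with enlarged crops.

```bash
python3 - <<'E'
from h import *
s=cv2.imread('pics/scene0.png');e=cv2.imread('pics/side0.png');w=cv2.imread('pics/wrist0.png')
k=lambda a,sz:cv2.resize(a,sz,interpolation=cv2.INTER_CUBIC)
# scene bracket crop x270:330,y150:220 ; scene board crop x200:270 y150:235; side crop bracket x225:305,y160:260 
a=k(s[155:230,200:320],(480,300)); b=k(e[155:260,220:300],(320,420)); c=k(w,(400,300))
C=np.zeros((600,800,3),np.uint8); C[:300,:480]=a; C[:420,480:]=b; C[300:,:400]=c
cv2.imwrite('pics/comp0.png',C)
d=load('side0');q=load('scene0')
print('side bracket~',onz(d,412/1.5625,385/1.5625,0.01),'tin',onz(d,388/1.5625,357/1.5625,0.02),'board',onz(d,420/1.5625,325/1.5625,0.0),'block',onz(d,435/1.5625,460/1.5625,0.02))
print('scene tin',onz(q,457/1.5625,318/1.5625,.02),'jar',onz(q,291/1.5625,430/1.5625,0))
E
```

```text
side bracket~ [ 0.4992564  -0.32152649  0.01      ] tin [ 0.45933062 -0.21516755  0.02      ] board [ 5.77875596e-01 -6.18205183e-02 -1.11022302e-16] block [ 0.49414868 -0.56905046  0.02      ]
scene tin [ 0.45506192 -0.206506    0.02      ] jar [0.46120379 0.27240575 0.        ]
```

View pics/comp0.png

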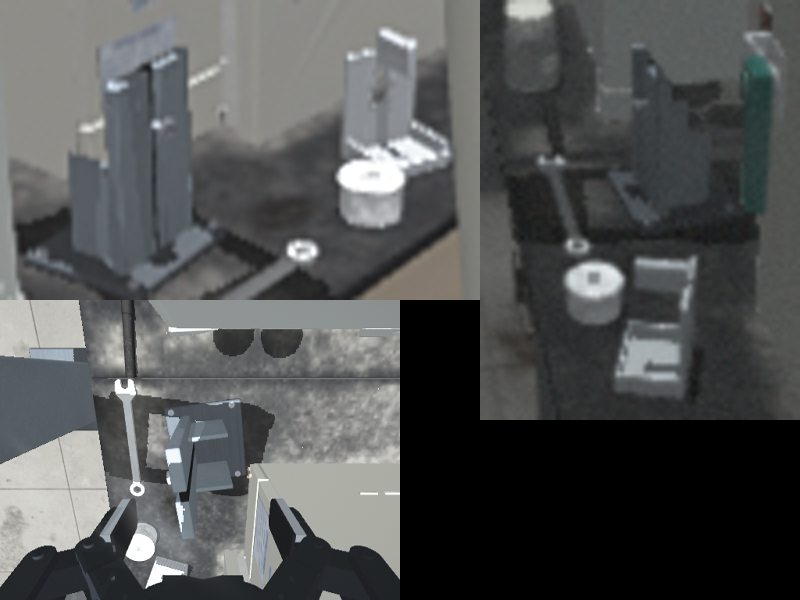

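The composite shows the bracket's rib and plate with the tray facing the robot. The board is slightly yawed, and there is a bright spot on its groove at crop (160,123), which is scene pixel (240,186). That is the screw head. Next I'll turn the wrist so its camera faces +x and look at the board.

{"method": "jog_arm", "body": {
  "deltas": [
    [-0.05,0,0.05,0,0,10,0.085],
    [-0.155,-0.03,0.05,0,0,90,0.085],
    [-0.155,-0.03,0.05,0,0,90,0.085],
    [-0.155,-0.03,0.05,0,0,90,0.085],
    [-0.155,-0.03,0.05,0,0,90,0.085],
    [-0.155,-0.03,0.05,0,0,90,0.085],
    [-0.155,-0.03,0.05,0,0,90,0.085],
    [-0.155,-0.03,0.05,0,0,90,0.085],
    [-0.155,-0.03,0.05,0,0,90,0.085],
    [-0.155,-0.03,0.05,0,0,90,0.085],
    [-0.155,-0.03,0.05,0,0,90,0.085]
  ]
}}

```text
time: 1.52
eef_pos: [0.4199, -0.03, 0.2812]
orientation: [-0.003, -3.141, 0.0]
ft_force: [-0.2, -0.2, 0.0]
gripper_width: 1.0
grasp_force: 0.0
```

{"method": "jog_arm", "body": {
  "deltas": [
    [0,0,0,0,-10,0,0.085],
    [0,0,0,0,-20,0,0.085],
    [0,0,0,0,-25,0,0.085],
    [0,0,0,0,-25,0,0.085],
    [0,0,0,0,-25,0,0.085]
  ]
}}

```text
time: 2.15
eef_pos: [0.4201, -0.0301, 0.2815]
orientation: [0.001, 2.707, -0.0]
ft_force: [0.4, -0.3, -0.4]
gripper_width: 0.994
grasp_force: 0.0
```

```bash
python3 - <<'E'
from h import *
d=grab('wrist','w1'); s=grab('scene','s1')
a=cv2.resize(cv2.imread('pics/w1.png'),(800,600),interpolation=cv2.INTER_CUBIC)
cv2.imwrite('pics/w1b.png',a)
E
```

```text
(no output)
```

View pics/w1b.png

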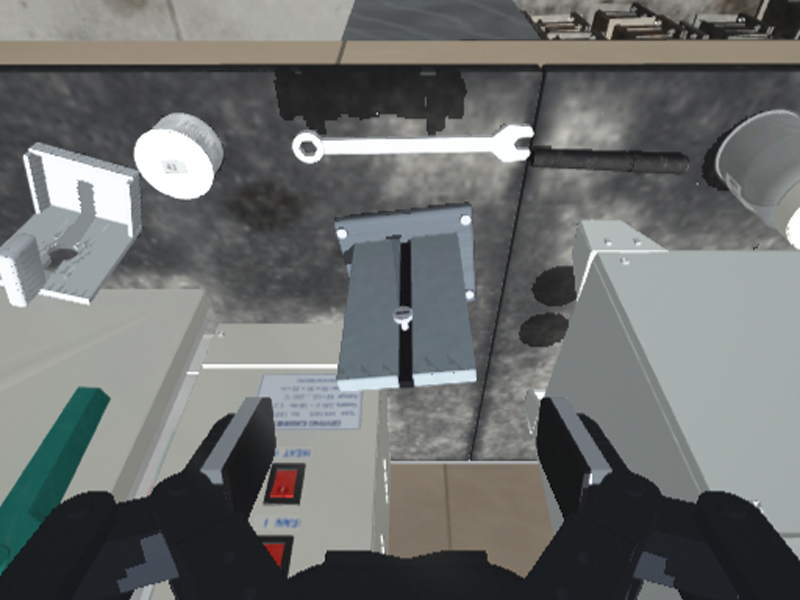

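The wrist view (800x600) shows the board front, with top edge about (340,380)–(475,372) and face bottom about (350,241)–(459,235). The screw head is at (402,316), and the bracket at left has its rib at (15,270). I'll zoom to read the corners accurately.

```bash
python3 - <<'E'
from h import *
w=cv2.imread('pics/w1.png')
C=np.zeros((600,800,3),np.uint8)
k=cv2.INTER_CUBIC
C[:,:500]=cv2.resize(w[130:250,210:310],(500,600),interpolation=k)
C[:360,500:]=cv2.resize(w[85:205,0:100],(300,360),interpolation=k)
cv2.imwrite('pics/c1.png',C)
d=load('w1')
hs=cv2.cvtColor(w,cv2.COLOR_BGR2GRAY)[150:240,235:285]
# bright blob of head
m=(hs>190).astype(np.uint8)
n,l,st,ce=cv2.connectedComponentsWithStats(m)
for i in range(1,n):
    if st[i,4]>5: print(st[i],ce[i]+[235,150])
E
```

```text
[18 52 11  9 42] [258.30952381 205.80952381]
[34 89  7  1  7] [272. 239.]
[42 88  8  2 10] [281.1 238.8]
```

View pics/c1.png

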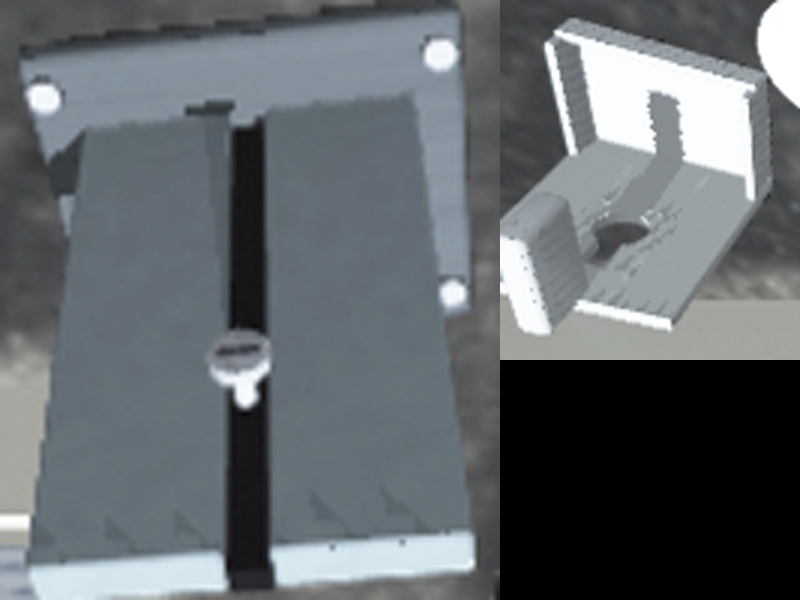

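```bash
cat > b.py <<'E'
from h import *
d=load('w1'); P=lambda X,Y:(210+X/5-.4,130+Y/5-.4)
TL=onz(d,*P(33,565),.175);TR=onz(d,*P(473,533),.175);BL=onz(d,*P(85,130),.01);BR=onz(d,*P(412,95),.01)
print(TL,TR,BL,BR,np.linalg.norm(TL-TR),np.linalg.norm(BL-BR))
for a,b in((TL,TR),(BL,BR)): v=b-a; print('yaw',np.degrees(np.arctan2(-v[0],v[1])))
gt=onz(d,*P(249,549),.175);gb=onz(d,*P(248,113),.01);print('groove',gt,gb)
for yaw in (3,5,7,9):
    n=np.array([np.cos(np.radians(yaw)),np.sin(np.radians(yaw)),0]); o=(gt+gb)/2
    h=onplane(d,*P(239,350),n,o-n*.013); s=load('s1')
    print(yaw,'head',h,'lateral',(h-o)@[-n[1],n[0],0],'scene proj',proj(s,h))
E
python3 b.py
```

```text
[ 0.54917973 -0.07670548  0.175     ] [0.53786415 0.01875544 0.175     ] [ 0.5534688  -0.07866238  0.01      ] [0.54068397 0.01885691 0.01      ] 0.09612923354070584 0.09835377255114341
yaw 6.760084443042615
yaw 7.468910145169499
groove [ 0.54345383 -0.02926569  0.175     ] [ 0.54719501 -0.02956687  0.01      ]
3 head [ 0.53242263 -0.03163068  0.12491979] lateral -0.0015361372332439265 scene proj (np.float64(242.00349531874568), np.float64(187.1192572476046))
5 head [ 0.53246853 -0.0316311   0.12487376] lateral -0.0010859281432933406 scene proj (np.float64(241.9932935964429), np.float64(187.12848029006193))
7 head [ 0.53249877 -0.03163138  0.12484344] lateral -0.0006355336031185233 scene proj (np.float64(241.986573676515), np.float64(187.13455554921572))
9 head [ 0.53251323 -0.03163151  0.12482893] lateral -0.00018384593747389 scene proj (np.float64(241.98336048093938), np.float64(187.13746049392387))
```

{"method": "jog_arm", "body": {
  "deltas": [
    [0,-0.06,0.01,0,10,0,0.085],
    [0,-0.12,0.01,0,20,0,0.085],
    [0,-0.18,0.01,0,25,0,0.085],
    [0,-0.24,0.01,0,25,0,0.085],
    [0,-0.29,0.01,0,25,0,0.085],
    [0,-0.29,0.01,0,25,0,0.085],
    [0,-0.29,0.01,0,25,0,0.085]
  ]
}}

```text
time: 3.12
eef_pos: [0.4203, -0.3198, 0.2906]
orientation: [-0.0, -3.14, -0.002]
ft_force: [-0.8, -0.2, 0.7]
gripper_width: 0.993
grasp_force: 0.0
```

```bash
python3 - <<'E'
from h import *
d=grab('wrist','w2')
cv2.imwrite('pics/w2b.png',cv2.resize(cv2.imread('pics/w2.png'),(800,600),interpolation=cv2.INTER_CUBIC))
E
```

```text
(no output)
```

View pics/w2b.png

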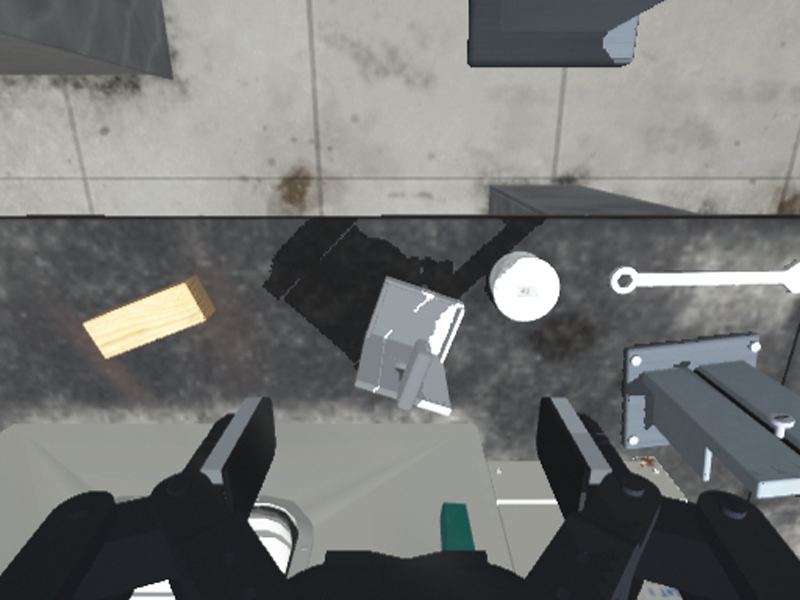

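This view shows the bracket centrally: plate top at (400,395)–(450,410), rib at (413,375), tray corner at (385,280). The bracket is yawed clockwise. I'll zoom in on the bracket and on the board's screw.

```bash
python3 - <<'E'
from h import *
w=cv2.imread('pics/w2.png')
k=cv2.INTER_CUBIC
C=np.zeros((600,800,3),np.uint8)
C[:,:480]=cv2.resize(w[170:270,220:300],(480,600),interpolation=k)
C[:480,480:]=cv2.resize(w[205:325,400:480],(320,480),interpolation=k)
cv2.imwrite('pics/c2.png',C)
E
```

```text
(no output)
```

View pics/c2.png

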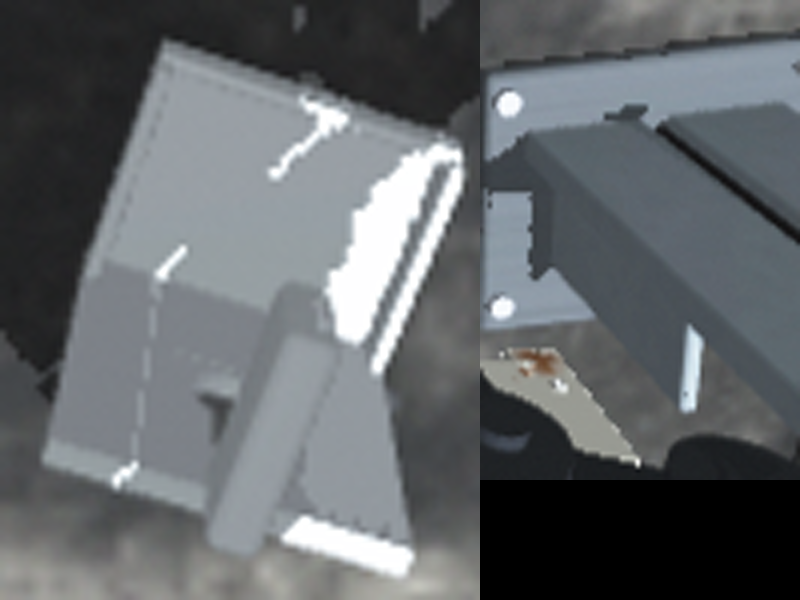

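```bash
python3 - <<'E'
from h import *
d=load('w2'); P=lambda X,Y:(220+X/6-.4,170+Y/6-.4)
a=onz(d,*P(310,338),.125);b=onz(d,*P(230,548),.125);v=b-a
print('rib',a,b,np.linalg.norm(v),np.degrees(np.arctan2(v[1],v[0])))
l=onz(d,*P(45,465),.105);r=onz(d,*P(408,577),.105);v=r-l
print('back edge',l,r,np.linalg.norm(v),np.degrees(np.arctan2(-v[0],v[1])),'mid',(l+r)/2)
l=onz(d,*P(165,42),.022);r=onz(d,*P(460,140),.022);v=r-l
print('tray front',l,r,np.linalg.norm(v),np.degrees(np.arctan2(-v[0],v[1])),'mid',(l+r)/2)
# grip: from rib center: rib x -53..-3 -> mid -28 ; grip x -32
# screw via w1+w2
d1=load('w1');print('head w1+w2',two(d1,(210+239/5-.4,130+350/5-.4),d,(783/1.5625-.4,420/1.5625-.4)))
for y in(-.0775,.02): print(1)
E
```

```text
rib [ 0.47945949 -0.30539623  0.125     ] [ 0.52476036 -0.32049185  0.125     ] 0.047749833840580666 -18.429640257365783
back edge [ 0.5174766  -0.35863042  0.105     ] [ 0.54400573 -0.28307769  0.105     ] 0.08007502396357365 -19.347908494454177 mid [ 0.53074117 -0.32085405  0.105     ]
tray front [ 0.45034459 -0.33625313  0.022     ] [ 0.4748559  -0.26519279  0.022     ] 0.07516898757071432 -19.03118853131325 mid [ 0.46260025 -0.30072296  0.022     ]
head w1+w2 (array([ 0.53420292, -0.0314071 ,  0.12439412]), np.float64(0.0018395203879709595))
1
1
```

The bracket's yaw is about -19°, with its origin at about (0.530,-0.321) and the grip at about (0.4995,-0.3105). The board's yaw is about +7° and the screw head is at about z 0.125. I'll approach and grasp.

{"method": "jog_arm", "body": {
  "deltas": [
    [0.04,0.005,-0.03,0,0,-10,0.06],
    [0.079,0.0095,-0.08,0,0,-19,0.06],
    [0.079,0.0095,-0.12,0,0,-19,0.06],
    [0.079,0.0095,-0.16,0,0,-19,0.06],
    [0.079,0.0095,-0.185,0,0,-19,0.06],
    [0.079,0.0095,-0.196,0,0,-19,0.06],
    [0.079,0.0095,-0.197,0,0,-19,0.06],
    [0.079,0.0095,-0.197,0,0,-19,0.06]
  ]
}}

```text
time: 4.18
eef_pos: [0.4995, -0.3106, 0.0955]
orientation: [0.518, 3.097, -0.001]
ft_force: [-0.2, -0.6, -0.4]
gripper_width: 0.705
grasp_force: 0.0
```

```bash
python3 - <<'E'
from h import *
d=grab('wrist','w3')
cv2.imwrite('pics/w3b.png',cv2.imread('pics/w3.png')[150:,60:460])
E
```

```text
(no output)
```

View pics/w3b.png

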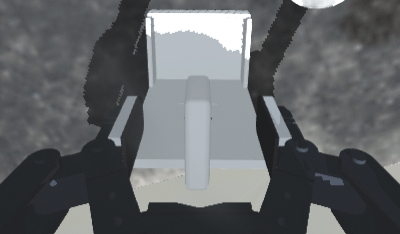

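The rib is centred between the pads and aligned (rib at crop column 198, pads at 130 and 275). I'll close the gripper and lift.

{"method": "jog_arm", "body": {
  "squeeze": 60,
  "deltas": [
    [0,0,0,0,0,0,0.03],
    [0,0,0,0,0,0,0.005],
    [0,0,0,0,0,0,0.005],
    [0,0,0,0,0,0,0.005],
    [0,0,0,0,0,0,0.005],
    [0,0,0,0,0,0,0.005],
    [0,0,0,0,0,0,0.005],
    [0,0,0,0,0,0,0.005]
  ]
}}

```text
time: 5.22
eef_pos: [0.499, -0.3107, 0.0944]
orientation: [0.518, 3.098, -0.001]
ft_force: [-1.9, -3.3, 4.5]
gripper_width: 0.134
grasp_force: 59.6
```

{"method": "jog_arm", "body": {
  "deltas": [
    [0,0,0.02,0,0,0,0.005],
    [0,0,0.05,0,0,0,0.005],
    [-0.02,0,0.09,0,0,0,0.005],
    [-0.06,0.03,0.1,0,0,7,0.005],
    [-0.06,0.08,0.1,0,0,14,0.005],
    [-0.06,0.13,0.1,0,0,21,0.005],
    [-0.06,0.18,0.1,0,0,26,0.005],
    [-0.06,0.23,0.09,0,0,26,0.005],
    [-0.06,0.26,0.08,0,0,26,0.005],
    [-0.06,0.2715,0.07,0,0,26,0.005],
    [-0.06,0.2715,0.065,0,0,26,0.005],
    [-0.06,0.2715,0.065,0,0,26,0.005],
    [-0.06,0.2715,0.065,0,0,26,0.005],
    [-0.06,0.2715,0.065,0,0,26,0.005]
  ]
}}

```text
time: 6.98
eef_pos: [0.4391, -0.0396, 0.1595]
orientation: [-0.19, 3.136, -0.0]
ft_force: [-0.6, 0.8, -2.9]
gripper_width: 0.126
grasp_force: 59.1
```

```bash
python3 - <<'E'
from h import *
for n in('wrist','scene','side'): grab(n,n[0]+'4')
w=cv2.imread('pics/w4.png');s=cv2.imread('pics/s4.png');e=cv2.imread('pics/s4.png')
e=cv2.cvtColor(ctrl.get_image('side')['frame'],cv2.COLOR_RGB2BGR)
s=cv2.cvtColor(ctrl.get_image('scene')['frame'],cv2.COLOR_RGB2BGR)
k=cv2.INTER_CUBIC
C=np.zeros((600,800,3),np.uint8)
C[:384,:512]=w
C[:384,512:]=cv2.resize(e[130:226,230:302],(288,384),interpolation=k)
C[384:,:432]=cv2.resize(s[140:230,200:380],(432,216),interpolation=k)
cv2.imwrite('pics/c4.png',C)
o=ctrl.observe();print(o['eef_pos'],o['ft_force'],o['moment'],o['orientation'],o['time'])
E
```

```text
[ 0.43898725 -0.03912317  0.15934768] [-0.4840979  -0.30206726 -3.53889328] [0.03695537 0.01763748 0.05370667] [-1.91473636e-01  3.13563352e+00 -2.53914881e-04] 7.225
```

View pics/c4.png

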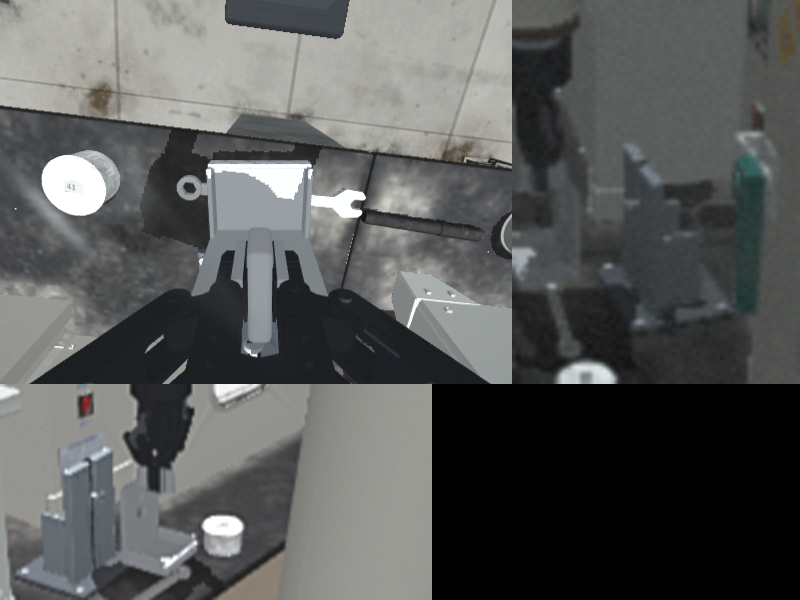

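The bracket is held upright and square, with the keyhole at about z 0.125. I'll line it up in front of the screw and then creep in.

{"method": "jog_arm", "body": {
  "deltas": [
    [0.015,0,0,0,0,0,0.005],
    [0.03,0.001,0,0,0,0,0.005],
    [0.04,0.0015,0,0,0,0,0.005],
    [0.045,0.0017,0,0,0,0,0.005],
    [0.045,0.0017,0,0,0,0,0.005],
    [0.045,0.0017,0,0,0,0,0.005],
    [0.045,0.0017,0,0,0,0,0.005]
  ]
}}

```text
time: 8.1
eef_pos: [0.4838, -0.0374, 0.1594]
orientation: [-0.192, 3.136, -0.0]
ft_force: [0.1, 0.5, -3.9]
gripper_width: 0.127
grasp_force: 59.2
```

{"method": "jog_arm", "body": {
  "deltas": [
    [0.002,0.0002,0,0,0,0,0.005],
    [0.004,0.0005,0,0,0,0,0.005],
    [0.006,0.0007,0,0,0,0,0.005],
    [0.008,0.001,0,0,0,0,0.005],
    [0.01,0.0012,0,0,0,0,0.005],
    [0.012,0.0015,0,0,0,0,0.005],
    [0.012,0.0015,0,0,0,0,0.005]
  ]
}}

```text
time: 8.98
eef_pos: [0.4961, -0.0358, 0.1592]
orientation: [0.192, -3.136, 0.0]
ft_force: [0.1, 0.0, -3.1]
gripper_width: 0.131
grasp_force: 59.2
```

```bash
python3 - <<'E'
from h import *
k=cv2.INTER_CUBIC
e=cv2.cvtColor(grab('side','e5')['frame'],cv2.COLOR_RGB2BGR)
s=cv2.cvtColor(grab('scene','s5')['frame'],cv2.COLOR_RGB2BGR)
d=load('s5');o=ctrl.observe();print(o['eef_pos'],o['ft_force'],o['moment'],o['time'])
C=np.zeros((600,800,3),np.uint8)
C[:,:480]=cv2.resize(s[155:230,215:275],(480,600),interpolation=k)
C[:400,480:]=cv2.resize(e[150:230,240:304],(320,400),interpolation=k)
cv2.imwrite('pics/c5.png',C)
E
```

```text
[ 0.49594757 -0.03580224  0.15922538] [ 0.7408872  -0.29994125 -2.97499402] [0.05345387 0.0092407  0.00676619] 9.075
```

View pics/c5.png

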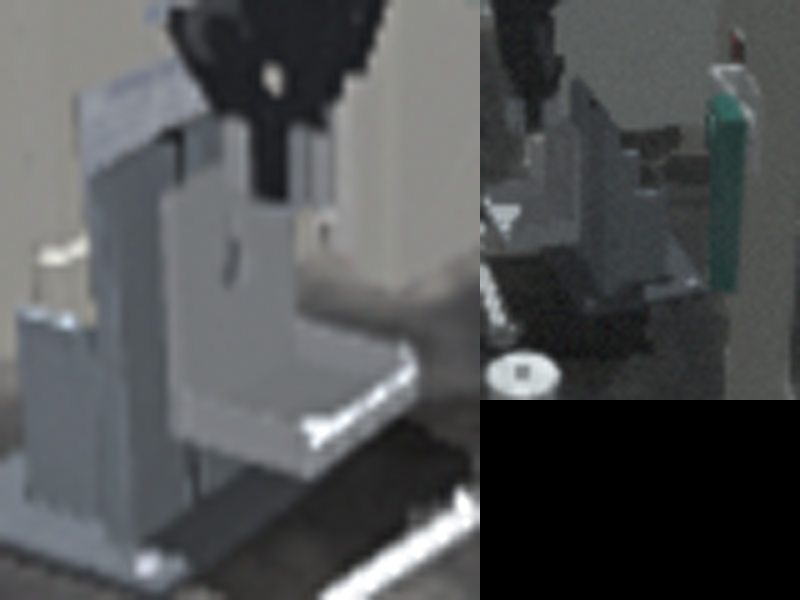

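The bracket is just in front of the board, with no contact force yet. I'll continue by feel.

{"method": "jog_arm", "body": {
  "deltas": [
    [0.001,0.0001,0,0,0,0,0.005],
    [0.002,0.0002,0,0,0,0,0.005],
    [0.003,0.0004,0,0,0,0,0.005],
    [0.004,0.0005,0,0,0,0,0.005],
    [0.005,0.0006,0,0,0,0,0.005],
    [0.005,0.0006,0,0,0,0,0.005]
  ]
}}

```text
time: 9.82
eef_pos: [0.501, -0.0352, 0.1592]
orientation: [0.192, -3.136, 0.0]
ft_force: [-0.9, -0.5, -3.4]
gripper_width: 0.129
grasp_force: 59.2
```

{"method": "jog_arm", "body": {
  "deltas": [
    [0.001,0.0001,0,0,0,0,0.005],
    [0.002,0.0002,0,0,0,0,0.005],
    [0.003,0.0004,0,0,0,0,0.005],
    [0.003,0.0004,0,0,0,0,0.005]
  ]
}}

```text
time: 10.32
eef_pos: [0.504, -0.0348, 0.1592]
orientation: [0.192, -3.136, 0.0]
ft_force: [-0.0, 0.1, -2.8]
gripper_width: 0.128
grasp_force: 59.2
```

{"method": "jog_arm", "body": {
  "deltas": [
    [0.001,0.0001,0,0,0,0,0.005],
    [0.002,0.0002,0,0,0,0,0.005],
    [0.003,0.0004,0,0,0,0,0.005],
    [0.003,0.0004,0,0,0,0,0.005]
  ]
}}

```text
time: 10.82
eef_pos: [0.507, -0.0344, 0.1592]
orientation: [0.192, -3.136, 0.0]
ft_force: [-0.6, -0.1, -3.3]
gripper_width: 0.13
grasp_force: 59.2
```

{"method": "jog_arm", "body": {
  "deltas": [
    [0.001,0.0001,0,0,0,0,0.005],
    [0.002,0.0002,0,0,0,0,0.005],
    [0.003,0.0004,0,0,0,0,0.005],
    [0.003,0.0004,0,0,0,0,0.005]
  ]
}}

```text
time: 11.32
eef_pos: [0.51, -0.034, 0.1593]
orientation: [0.192, -3.136, 0.0]
ft_force: [0.6, -0.6, -3.0]
gripper_width: 0.129
grasp_force: 59.2
```

{"method": "jog_arm", "body": {
  "deltas": [
    [0.001,0.0001,0,0,0,0,0.005],
    [0.002,0.0002,0,0,0,0,0.005],
    [0.002,0.0002,0,0,0,0,0.005]
  ]
}}

```text
time: 11.7
eef_pos: [0.512, -0.0338, 0.1592]
orientation: [0.192, -3.136, 0.0]
ft_force: [0.5, -0.2, -4.3]
gripper_width: 0.132
grasp_force: 59.2
```

{"method": "jog_arm", "body": {
  "deltas": [
    [0.0005,0.0001,0,0,0,0,0.005],
    [0.001,0.0001,0,0,0,0,0.005],
    [0.001,0.0001,0,0,0,0,0.005]
  ]
}}

```text
time: 12.08
eef_pos: [0.5123, -0.034, 0.1592]
orientation: [0.192, -3.134, 0.001]
ft_force: [-9.0, -2.4, 0.1]
gripper_width: 0.133
grasp_force: 59.9
```

{"method": "jog_arm", "body": {
  "deltas": [
    [0.0005,0.0001,0,0,0,0,0.005],
    [0.001,0.0001,0,0,0,0,0.005],
    [0.001,0.0001,0,0,0,0,0.005]
  ]
}}

```text
time: 12.45
eef_pos: [0.5124, -0.034, 0.1592]
orientation: [0.192, -3.132, 0.001]
ft_force: [-19.5, -5.4, 5.6]
gripper_width: 0.132
grasp_force: 60.8
```

The stop position matches the board face, so the head is through the hole. I'll back off to light contact and slide down a first 5 mm.

{"method": "jog_arm", "body": {
  "deltas": [
    [-0.001,-0.0001,0,0,0,0,0.005],
    [-0.0015,-0.0002,0,0,0,0,0.005],
    [-0.0018,-0.0002,0,0,0,0,0.005],
    [-0.0018,-0.0002,0,0,0,0,0.005]
  ]
}}

```text
time: 12.95
eef_pos: [0.5121, -0.0338, 0.1593]
orientation: [0.192, -3.136, 0.0]
ft_force: [-2.4, -1.6, -3.4]
gripper_width: 0.129
grasp_force: 59.2
```

{"method": "jog_arm", "body": {
  "deltas": [
    [0,0,-0.001,0,0,0,0.005],
    [0,0,-0.002,0,0,0,0.005],
    [0,0,-0.003,0,0,0,0.005],
    [0,0,-0.004,0,0,0,0.005],
    [0,0,-0.004,0,0,0,0.005]
  ]
}}

```text
time: 13.58
eef_pos: [0.5121, -0.0338, 0.1551]
orientation: [0.192, -3.136, 0.0]
ft_force: [-3.1, -0.6, -2.6]
gripper_width: 0.133
grasp_force: 59.3
```

{"method": "jog_arm", "body": {
  "deltas": [
    [0,0,-0.001,0,0,0,0.005],
    [0,0,-0.002,0,0,0,0.005],
    [0,0,-0.002,0,0,0,0.005]
  ]
}}

```text
time: 13.95
eef_pos: [0.5122, -0.0338, 0.1531]
orientation: [0.192, -3.136, 0.0]
ft_force: [-3.2, 0.4, -1.8]
gripper_width: 0.131
grasp_force: 59.4
```

{"method": "jog_arm", "body": {
  "deltas": [
    [0,0,-0.001,0,0,0,0.005],
    [0,0,-0.002,0,0,0,0.005],
    [0,0,-0.002,0,0,0,0.005]
  ]
}}

```text
time: 14.32
eef_pos: [0.5121, -0.0338, 0.1512]
orientation: [0.192, -3.136, 0.0]
ft_force: [-2.9, -0.2, -2.2]
gripper_width: 0.131
grasp_force: 59.4
```

{"method": "jog_arm", "body": {
  "deltas": [
    [0,0,-0.001,0,0,0,0.005],
    [0,0,-0.002,0,0,0,0.005],
    [0,0,-0.002,0,0,0,0.005]
  ]
}}

```text
time: 14.7
eef_pos: [0.5122, -0.0338, 0.1492]
orientation: [0.192, -3.136, 0.0]
ft_force: [-4.1, -0.1, -2.1]
gripper_width: 0.13
grasp_force: 59.4
```

{"method": "jog_arm", "body": {
  "deltas": [
    [0,0,-0.001,0,0,0,0.005],
    [0,0,-0.002,0,0,0,0.005],
    [0,0,-0.002,0,0,0,0.005]
  ]
}}

```text
time: 15.08
eef_pos: [0.5122, -0.0338, 0.1472]
orientation: [0.192, -3.136, 0.0]
ft_force: [-3.2, -0.3, -2.3]
gripper_width: 0.131
grasp_force: 59.4
```

{"method": "jog_arm", "body": {
  "deltas": [
    [0,0,-0.001,0,0,0,0.005],
    [0,0,-0.002,0,0,0,0.005],
    [0,0,-0.002,0,0,0,0.005]
  ]
}}

```text
time: 15.45
eef_pos: [0.5122, -0.0338, 0.1452]
orientation: [-0.192, 3.136, -0.0]
ft_force: [-4.6, -0.2, -1.3]
gripper_width: 0.131
grasp_force: 59.4
```

{"method": "jog_arm", "body": {
  "deltas": [
    [0,0,-0.001,0,0,0,0.005],
    [0,0,-0.002,0,0,0,0.005],
    [0,0,-0.002,0,0,0,0.005]
  ]
}}

```text
time: 15.82
eef_pos: [0.5121, -0.0338, 0.1432]
orientation: [0.192, -3.136, 0.0]
ft_force: [-4.0, 0.4, -1.9]
gripper_width: 0.128
grasp_force: 59.4
```

{"method": "jog_arm", "body": {
  "deltas": [
    [0,0,-0.001,0,0,0,0.005],
    [0,0,-0.002,0,0,0,0.005],
    [0,0,-0.002,0,0,0,0.005]
  ]
}}

```text
time: 16.2
eef_pos: [0.5122, -0.0338, 0.1412]
orientation: [0.192, -3.136, 0.0]
ft_force: [-3.9, -0.6, -0.6]
gripper_width: 0.13
grasp_force: 59.4
```

{"method": "jog_arm", "body": {
  "deltas": [
    [0,0,-0.0005,0,0,0,0.005],
    [0,0,-0.001,0,0,0,0.005],
    [0,0,-0.001,0,0,0,0.005]
  ]
}}

```text
time: 16.58
eef_pos: [0.5122, -0.0338, 0.1403]
orientation: [0.192, -3.136, 0.0]
ft_force: [-4.3, -0.3, -0.4]
gripper_width: 0.127
grasp_force: 59.7
```

{"method": "jog_arm", "body": {
  "deltas": [
    [0,0,-0.0005,0,0,0,0.005],
    [0,0,-0.001,0,0,0,0.005],
    [0,0,-0.001,0,0,0,0.005]
  ]
}}

```text
time: 16.95
eef_pos: [0.5122, -0.0338, 0.1393]
orientation: [-0.192, 3.136, -0.0]
ft_force: [-4.6, -0.2, -0.7]
gripper_width: 0.132
grasp_force: 59.7
```

{"method": "jog_arm", "body": {
  "deltas": [
    [0,0,-0.0005,0,0,0,0.005],
    [0,0,-0.001,0,0,0,0.005],
    [0,0,-0.001,0,0,0,0.005]
  ]
}}

```text
time: 17.32
eef_pos: [0.5122, -0.0338, 0.1383]
orientation: [0.192, -3.136, 0.0]
ft_force: [-5.3, -0.7, -2.2]
gripper_width: 0.13
grasp_force: 59.6
```

{"method": "jog_arm", "body": {
  "deltas": [
    [0,0,-0.0005,0,0,0,0.005],
    [0,0,-0.001,0,0,0,0.005],
    [0,0,-0.001,0,0,0,0.005]
  ]
}}

```text
time: 17.7
eef_pos: [0.5122, -0.0338, 0.1374]
orientation: [-0.192, 3.136, -0.0]
ft_force: [-5.2, -0.3, 1.3]
gripper_width: 0.127
grasp_force: 59.9
```

{"method": "jog_arm", "body": {
  "deltas": [
    [0,0,-0.0005,0,0,0,0.005],
    [0,0,-0.001,0,0,0,0.005],
    [0,0,-0.001,0,0,0,0.005]
  ]
}}

```text
time: 18.08
eef_pos: [0.5122, -0.0339, 0.1371]
orientation: [-0.192, 3.135, -0.001]
ft_force: [-9.4, -0.6, 9.7]
gripper_width: 0.132
grasp_force: 61.2
```

{"method": "jog_arm", "body": {
  "deltas": [
    [0,0,-0.0005,0,0,0,0.005],
    [0,0,-0.001,0,0,0,0.005],
    [0,0,-0.001,0,0,0,0.005]
  ]
}}

```text
time: 18.45
eef_pos: [0.5123, -0.034, 0.1367]
orientation: [-0.192, 3.135, -0.001]
ft_force: [-15.1, -0.4, 19.0]
gripper_width: 0.13
grasp_force: 62.8
```

Fully home, with firm contact at the expected height. I'll relax the load to about zero and release.

{"method": "jog_arm", "body": {
  "deltas": [
    [-0.0002,0,0.001,0,0,0,0.005],
    [-0.0004,0,0.0018,0,0,0,0.005],
    [-0.0004,0,0.0018,0,0,0,0.005],
    [-0.0004,0,0.0018,0,0,0,0.005]
  ]
}}

```text
time: 18.95
eef_pos: [0.5121, -0.0338, 0.1372]
orientation: [-0.192, 3.135, -0.0]
ft_force: [-0.7, 1.2, 2.6]
gripper_width: 0.13
grasp_force: 60.1
```

{"method": "jog_arm", "body": {
  "squeeze": 20,
  "deltas": [
    [0,0,0,0,0,0,0.005],
    [0,0,0,0,0,0,0.005],
    [0,0,0,0,0,0,0.012],
    [0,0,0,0,0,0,0.014],
    [0,0,0,0,0,0,0.016],
    [0,0,0,0,0,0,0.02],
    [0,0,0,0,0,0,0.03],
    [0,0,0,0,0,0,0.04],
    [0,0,0,0,0,0,0.04],
    [0,0,0,0,0,0,0.04]
  ]
}}

```text
time: 20.2
eef_pos: [0.5118, -0.0338, 0.1371]
orientation: [-0.192, 3.136, -0.0]
ft_force: [0.3, -0.9, -0.3]
gripper_width: 0.469
grasp_force: 0.0
```

{"method": "jog_arm", "body": {
  "deltas": [
    [0,0,0.01,0,0,0,0.04],
    [0,0,0.025,0,0,0,0.04],
    [0,0,0.05,0,0,0,0.04],
    [0,0,0.1,0,0,0,0.04],
    [-0.06,-0.01,0.13,0,0,0,0.04],
    [-0.1,-0.01,0.13,0,0,0,0.04],
    [-0.1,-0.01,0.13,0,0,0,0.04],
    [-0.1,-0.01,0.13,0,0,0,0.04],
    [-0.1,-0.01,0.13,0,0,0,0.04]
  ]
}}

```text
time: 21.32
eef_pos: [0.4123, -0.0438, 0.267]
orientation: [0.192, -3.135, -0.0]
ft_force: [-0.1, 0.5, 0.4]
gripper_width: 0.468
grasp_force: 0.0
```

```bash
python3 - <<'E'
from h import *
d=grab('wrist','w6');a=grab('scene','s6')
o=ctrl.observe();print(o['eef_pos'],o['ft_force'],o['time'])
# predicted bracket rib top (z = screw-82+125) and plate-top position vs bright light-grey contour
n=np.array([.9925,.122,0]);t=np.array([-.122,.9925,0]);B=np.array([.5122,-.0338,.1373-.0944])+.032*n
B[2]=.1373-.0944
f=lambda x,y,z:np.round(proj(d,B+x*n+y*t+[0,0,z]))
print('pred rib top',[f(*p) for p in((-.053,-.006,.125),(-.053,.006,.125),(-.003,-.006,.125),(-.003,.006,.125))])
print('pred tray front corners',f(-.066,-.04,.022),f(-.066,.04,.022),'plate top',f(-.006,-.04,.105),f(-.006,.04,.105))
print('s: ',proj(a,B+[0,0,.105]-.006*n))
g=cv2.cvtColor(d['frame'],cv2.COLOR_RGB2GRAY); e=cv2.Canny(g,60,140)
l=cv2.HoughLinesP(e,1,np.pi/360,25,minLineLength=25,maxLineGap=4)
for q in l[:,0]:
    if 130<q[0]<400 and 60<q[1]<384: print(q)
E
```

```text
[ 0.41221854 -0.04375856  0.2667968 ] [-0.51854116  1.39544242  0.07235505] 21.425
pred rib top [array([250., 275.]), array([262., 275.]), array([250., 318.]), array([262., 318.])]
pred tray front corners [225. 219.] [289. 219.] plate top [219. 302.] [294. 302.]
s:  (np.float64(240.28260385290184), np.float64(180.18748545880806))
[297 153 511 179]
[240 141 330 152]
[244 113 287 118]
[304 123 409 136]
[273 117 460 140]
[396 296 498 383]
[357 205 419 214]
[207 187 281 194]
[152 130 220 138]
[216 179 317 189]
[374 265 475 274]
[210 339 245 338]
[209 327 250 327]
[325 255 336 203]
[338 209 421 223]
[323 252 333 205]
[396 159 482 171]
[365 203 421 211]
[296 276 306 329]
[133  98 133  42]
[278 214 297 245]
[226 218 288 217]
[222 257 257 254]
[374 262 422 268]
[263 308 294 308]
[178 206 219 223]
[241 118 291 124]
[257 303 295 303]
[286 122 297  51]
[360 271 365 299]
[259 255 297 255]
[284 225 297 278]
[299 236 312 279]
[367 291 392 294]
[261 337 309 337]
[284 114 294  50]
[135 383 160 349]
[306 351 311 323]
[207 280 217 244]
[287 261 295 306]
[363 244 398 293]
[195 282 207 244]
[312 245 324 280]
[359 350 378 375]
[268 326 310 327]
[167 374 167 348]
[257 357 284 352]
[366 297 374 261]
[162 181 171 155]
[229 351 261 357]
[368 296 378 263]
```

The tray front edge is at row 217–218 (predicted 219) and the plate top at row 303 (predicted 302), both level. The bracket hangs as planned.

```bash
python3 -c "
from workcell import ctrl
print(ctrl.hand_in())"
```

```text
the job is handed in; nothing more can be done
None
```

The bracket is hanging upright and fully home on the screw, released with the arm clear, and the job was handed in at about 21 s of the 67 s; no verdict came back.

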